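# Lock the filter hatch of a bench air-filter unit

### The arm

A 6-joint arm with a two-finger parallel gripper is mounted at the origin on the work surface. World frame = base frame: x ahead of the robot, y to its left, z up, the work surface at z = 0. Lengths are in m, angles in rad, forces in N, time in s.
With the tool pointing down it reaches from about 0.35 to 0.875 m from the base axis. Payload 15.5 kg.
Tool frame: the origin (TCP) lies between the finger pads; the fingertips stand 25 mm ahead of it and the grasp point (between the pads) lies 6 mm ahead of it (r.tcp_to_tips is the distance from the TCP to the fingertips, in m); z points along the fingers, y is the line along which they close (so a half turn about z gives the same grasp; the last joint's range is limited). The gripper opens to 85 mm and grips with 20 to 120 N. Pads are 22 mm wide; open, the fingers measure 114 mm over their backs; the gripper's body (76 mm by 85 mm) begins 54 mm behind the grasp point. The pads swing forward as they close: fully open they stand 13 mm farther back than shut.
Start: joints at [-1.284, 0.494, 1.345, -0, 1.302, -0.096], TCP at [0.233, -0.58, 0.232] pointing down, gripper open.
Joint ranges: [-2.91, 2.91], [-0.82, 2.16], [0.22, 2.67], [-1.22, 4.37], [0.12, 2.79], [-3.08, 3.08]. Speed limits (rad/s): [1.89, 1.89, 2.57, 3.01, 3.01, 3.01].

### API

Orientations are given as a rotation vector (axis times angle).
In Python, from rig import r gives the robot as it stands. The module is installed in compiled form; this text tells all that it offers.
- The arm moves only by the tool send_rows, never from a script. Its argument "plan" is one flat list of numbers, 7 for each row, row after row: the shift along the tool's x, y, z normalised to -1 to 1, where 1 is 20 cm, then the turn, a rotation vector about the tool's x, y, z normalised to -1 to 1, where 1 is 180 degrees, then the closure, from 0 (fully open) to 1 (shut). A call has 1 to 5 rows; each row shifts and turns the commanded pose from where the row before left it, along the tool's axes as they then stand; what a row does not reach is not made up. A row lasts 1/12 s, in which the tool goes at most 41.7 mm and 7.16 degrees, less where a joint would pass 70% of its speed; a pose out of reach is approached as far as the arm can. A call with a number of a shift or a turn outside -1 to 1 is refused whole. A call with a gripper value outside its range is refused whole. The fingers move at their own pace and stop on an object; "squeeze" is the grip in N (left out, the last holds). Time passes only in rows, so rows that do not move let the fingers close. It gives the time, the measured TCP pose, the force, the opening and the grip force at its end, in the units of the state.
- r.observe(): the state, without advancing time (a new reading comes with each control period).
- r.grab_frame(name): name is "scene" or "top" or "wrist"; returns a dict with "pixels" (480x640x3 uint8, red, green, blue), "K" (3x3 intrinsics, pixels), "k1" (the pictures are not rectified: a ray, as slopes to the right and down, at radius r is drawn at 1 + k1 r^2 times it, then the intrinsics apply), "T" (4x4, takes a point from camera to world coordinates). Camera axes: x right, y down, z forward; pixel columns grow to the right and rows downward; lengths in m; the calibration is good to about 2 mm. A picture is of the moment at which its call begins. There is no depth.
- r.hand_in(): hands the job in; it is judged then, once.
The state is a dict: "clock": time; "joint_positions": joint angles; "qvel": joint speeds; "effort": joint torques, N m; "tool_pos": TCP position; "orientation": TCP orientation; "wrist_force": force on the tool from outside, world axes, zero at the start; "wrist_torque": the same for the moment, N m; "gripper_width": finger opening in m; "grasp_force": force on a finger pad.
Only numpy, scipy, OpenCV 4.12 (cv2) and the standard library are available. Lean on these libraries where they do the work, as an engineer would, in place of code of your own. Each camera call takes 0.05 s, during which the arm holds its last target. There are 200 camera calls.

### The job

With the fingertips only, press the springy filter hatch on top of the white air-filter unit fully down and, keeping it down, turn the slotted grey dial a quarter turn clockwise (seen from above) until it stops and the hatch is locked and stays down by itself; then draw the fingers clear. Do not pinch or lift anything: the hatch must not be swung up, and the bottle, tube rack and beaker around the unit must be left where they stand.

Things in the scene. Friction and masses are not known exactly. Their poses are not given: they have to be found in the camera images.
- unit: White steel bench air-filter unit, 280 (x) by 240 (y) by 106 mm high, fixed. Origin: centre of its underside, at bench height; x points to its rear (away from the louvred front), y to its left, z up. On top: a grey hatch, 220 by 234 by 10 mm, hinged along y at unit x = +85, z = 102 mm. The dial's axis is at unit x = -60 mm, y = 0.
- slot (a point): On the dial's axis, on the floor of its finger slot. Grey plastic dial, 91 mm across; the dark-floored slot crosses its whole diameter, 34 mm wide, 16 mm deep. Frame turns with the dial: y along the slot, x across, z up. Hatch fully down: slot floor 116 mm above the bench, dial top 132; at the start about 12 mm higher, tilted 5 degrees.
- dial (a joint): Turn of the dial in rad: 0 = slot crosswise (along the unit's y); grows clockwise seen from above to a hard stop at 1.6 (slot front to rear). Starts at 0 to 0.35. Friction 0.1 N m; stays where left, but fingers pressing on the slot floor drag it along. From about 1.1 on, its cam tongue under the hatch passes below a keeper bar and locks, if the hatch is then within 0.015 of fully down.
- hatch (a joint): Opening of the hatch in rad about its rear edge: 0 = fully down on a hard stop, positive = front edge up. Springs hold it at about 0.08 (within 0.02) when not locked; 5 to 8 N straight down on the slot floor, 145 mm in front of the hinge, brings it to 0. Let go, it springs up again unless locked; locked it rests at about 0.01 to 0.02.
- hatch_front (a point): Middle of the hatch's front edge, upper face, 225 mm in front of the hinge. If the dial is turned with the hatch up, the cam tongue lies on top of the keeper and the hatch cannot go down until the dial is turned back below 1.0 rad.
- reagent_bottle: Bystander, loose: amber bottle with a black cap, 64 mm across, 150 mm tall, upright, beside the unit. Origin: centre of its underside.
- tube_rack: Bystander, loose: white tube rack, 110 by 80 by 45 mm, with tubes reaching 74 mm, beside the unit. Origin: centre of its underside.
- beaker: Bystander, loose: glass beaker, 68 mm across, 85 mm tall, beside the unit, towards its rear. Origin: centre of its underside.
- collar (a point): Centre of the aluminium collar's top, on the dial's axis: a ring fixed on the hatch round the dial, outer diameter 108 mm, inner 94 mm, 20 mm high. Its top is level with the dial's, so only the slot can be entered, and it closes the slot's two ends.

How it is judged:
By the outcome, as a careful person would: the job done as asked, in the order asked, and still so for the second after the job is handed in, with the robot touching nothing.
It also fails if it takes over 40 s, if anything falls off the work surface, if the arm or the gripper's body presses on something with over 40 N, if the wrist force passes 120 N, or if a joint passes its speed limit or range.

## Working session

There is one attempt and no reset: what is moved stays moved. The work goes in short steps, Python scripts to look and compute and a tool call to move; the robot and the scene stay as the last step left them, time stands still between calls to the robot, and variables do not carry over. Pictures are saved under pics/ and viewed, at most 10 in all, crops included, and the job is handed in when it is done.

Besides the shell and the picture viewer there is one more tool, called after ">>>" as name(argument=value, ...) on one line, values as JSON. send_rows: Moves the arm, as the interface text tells. Scaled input: -1 to 1 covers 20 cm each way for a shift and 180 degrees each way for a turn. Its arguments: {"type":"object","properties":{"plan":{"type":"array"},"squeeze":{"type":"number"}},"required":["plan"]}

```bash
mkdir -p pics; python3 - <<'E'
from rig import r
import cv2
for n in("scene","top"):
    f=r.grab_frame(n); cv2.imwrite(f"pics/{n}0.png",f["pixels"][:,:,::-1]); print(n,f["K"],f["k1"],f["T"])
print(r.observe(), r.tcp_to_tips)
E
```

```text
scene [[482.52414477   0.         308.19448963]
 [  0.         482.52414477 238.42544279]
 [  0.           0.           1.        ]] -0.051631653459972275 [[ 0.80951187  0.39705696 -0.43247694  0.98981562]
 [ 0.5870913  -0.54271021  0.6006575  -0.51570503]
 [ 0.00378559 -0.74014283 -0.67243904  0.72433748]
 [ 0.          0.          0.          1.        ]]
top [[589.67488701   0.         308.67542666]
 [  0.         589.67488701 244.22463616]
 [  0.           0.           1.        ]] -0.15112952456480055 [[ 0.01091567 -0.99771673  0.0666497   0.52154885]
 [-0.99987237 -0.01011305  0.01236793  0.01186103]
 [-0.01166565 -0.0667762  -0.99769978  1.09542986]
 [ 0.          0.          0.          1.        ]]
{'clock': 0.1, 'joint_positions': array([-1.28447979e+00,  4.94090262e-01,  1.34608364e+00, -1.00238720e-05,
        1.30252506e+00, -9.55156553e-02]), 'qvel': array([ 1.12193852e-03, -1.06044238e-03, -1.15282520e-03,  1.53662664e-05,
        1.26074412e-03, -3.64602226e-03]), 'effort': array([ 2.91988317e-04, -8.83591247e+01, -3.84560466e+01,  8.08507752e-05,
        5.26273681e-03,  5.62297225e-05]), 'tool_pos': array([ 0.23278285, -0.57966602,  0.23117413]), 'orientation': array([-3.08343129e+00, -5.95938982e-01,  1.80582140e-04]), 'wrist_force': array([-0.15608397, -0.35452714,  0.5077309 ]), 'wrist_torque': array([-0.03717341, -0.00522798, -0.02292621]), 'grasp_force': 0.0, 'gripper_width': 0.08584998474169574} 0.025
```

View pics/top0.png

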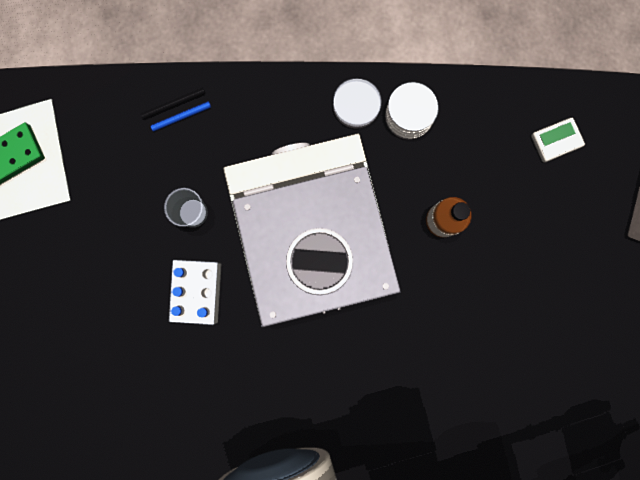

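View pics/scene0.png

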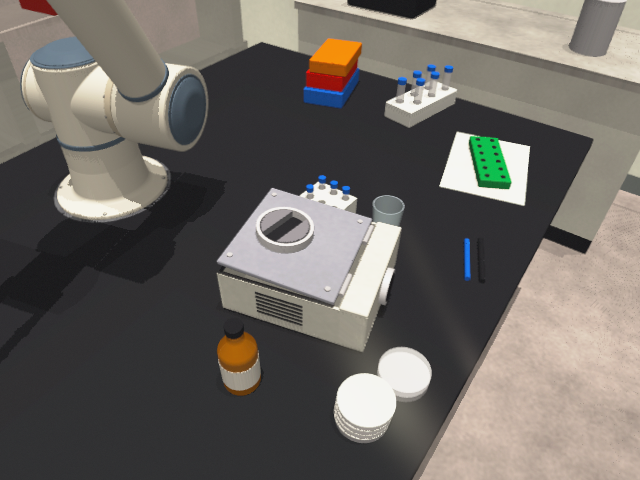

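The top view shows the unit rotated with its front towards the robot, the dial at about (320,261), and the slot turned from crosswise by about 17°. Next I'll locate these in world coordinates.

```bash
cat > h.py <<'E'
import numpy as np, cv2
from rig import r
from scipy.spatial.transform import Rotation as R
def world(f,uv,z):
    D=np.array([f["k1"],0,0,0,0.])
    n=cv2.undistortPoints(np.array(uv,float).reshape(-1,1,2),f["K"],D)[:,0]
    d=np.c_[n,np.ones(len(n))]@f["T"][:3,:3].T; o=f["T"][:3,3]
    return o+d*((z-o[2])/d[:,2])[:,None]
def togo(p,yaw):
    "shift (tool frame, units of 20cm) and turn (units of 180deg) to TCP p, tool down, tool y at world angle yaw"
    s=r.observe(); C=R.from_rotvec(s["orientation"])
    y=np.array([np.cos(yaw),np.sin(yaw),0]); z=np.array([0,0,-1.]); x=np.cross(y,z)
    G=R.from_matrix(np.c_[x,y,z])
    print("shift",C.inv().apply(np.array(p)-s["tool_pos"])/.2,"turn",(C.inv()*G).as_rotvec()/np.pi)
    m=C.as_matrix(); print("tool y angle",np.degrees(np.arctan2(m[1,1],m[0,1])))
E
python3 - <<'E'
from h import *
f=r.grab_frame("top")
im=f["pixels"][150:340,215:410,::-1]
cv2.imwrite("pics/crop0.png",cv2.resize(im,None,fx=3,fy=3,interpolation=cv2.INTER_CUBIC))
print(world(f,[(319.5,261)],.143))
c=world(f,[(263,326),(400,292)],.123); h=world(f,[(233,198),(368,168)],.107)
print(c,h); 
for a,b in((c[0],c[1]),(h[0],h[1])): print(np.degrees(np.arctan2(*(a-b)[[1,0]])))
s=world(f,[(292,248),(348,252),(292,272),(348,273)],.143)
print(s,[np.degrees(np.arctan2(*(s[i]-s[i+1])[[1,0]])) for i in(0,2)])
togo([.49,0,.25],np.radians(90))
E
```

```text
[[0.55818769 0.00588102 0.143     ]]
[[ 0.45089936  0.09760088  0.123     ]
 [ 0.5091     -0.1275113   0.123     ]] [[ 0.66490923  0.15342514  0.107     ]
 [ 0.71844626 -0.07530701  0.107     ]]
104.49586677393134
103.17349838583947
[[ 0.57877529  0.05059802  0.143     ]
 [ 0.57321623 -0.04007228  0.143     ]
 [ 0.53994421  0.0501096   0.143     ]
 [ 0.53927199 -0.04031292  0.143     ]] [np.float64(86.491547832946), np.float64(89.57405890836449)]
shift [ 2.27348774 -2.21086485 -0.09158782] turn [-4.66684185e-05 -4.40017664e-04 -8.78473418e-01]
tool y angle -68.1252302081
```

View pics/crop0.png

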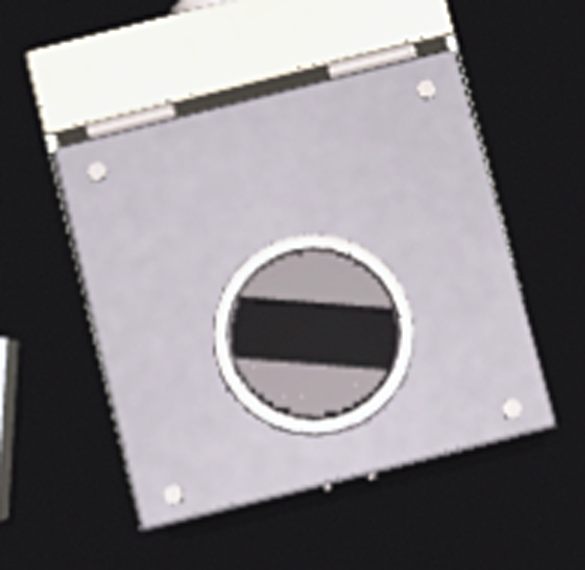

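The collar centre is at (319.7,261.7), which puts the dial axis near (0.558, 0.006). The slot lies at about 86° and the unit's y at about 104°, so the dial is at about 0.31 rad. I'll move above it with the fingers set to about 40 mm.

>>> send_rows(plan=[0.13,-0.105,-0.005,0,0,0,0.52,0.13,-0.105,-0.005,0,0,0,0.52,0.13,-0.105,-0.005,0,0,0,0.52,0.13,-0.105,-0.005,0,0,0,0.52,0.13,-0.105,-0.005,0,0,0,0.52])

```text
clock: 0.57
tool_pos: [0.3148, -0.4326, 0.2365]
orientation: [-3.084, -0.596, 0.0]
wrist_force: [1.7, 0.4, 0.8]
gripper_width: 0.0412
grasp_force: 0.0
```

>>> send_rows(plan=[0.13,-0.105,-0.005,0,0,0,0.52,0.13,-0.105,-0.005,0,0,0,0.52,0.13,-0.105,-0.005,0,0,0,0.52,0.13,-0.105,-0.005,0,0,0,0.52,0.13,-0.105,-0.005,0,0,0,0.52])

```text
clock: 0.98
tool_pos: [0.3963, -0.2867, 0.2417]
orientation: [-3.085, -0.596, 0.0]
wrist_force: [0.7, -0.6, -0.4]
gripper_width: 0.0411
grasp_force: 0.0
```

>>> send_rows(plan=[0.13,-0.105,-0.005,0,0,0,0.52,0.13,-0.105,-0.005,0,0,0,0.52,0.13,-0.105,-0.005,0,0,0,0.52,0.13,-0.105,-0.005,0,0,0,0.52,0.13,-0.105,-0.005,0,0,0,0.52])

```text
clock: 1.4
tool_pos: [0.4779, -0.1408, 0.2467]
orientation: [-3.085, -0.596, 0.0]
wrist_force: [0.8, 0.1, -0.1]
gripper_width: 0.0411
grasp_force: 0.0
```

>>> send_rows(plan=[0.13,-0.105,-0.005,0,0,0,0.52,0.13,-0.105,-0.005,0,0,0,0.52,0.13,-0.105,-0.005,0,0,0,0.52,0.13,-0.105,-0.005,0,0,0,0.52,0.13,-0.105,-0.005,0,0,0,0.52])

```text
clock: 1.82
tool_pos: [0.5594, 0.0052, 0.2516]
orientation: [-3.084, -0.596, 0.0]
wrist_force: [0.0, -1.3, -0.0]
gripper_width: 0.041
grasp_force: 0.0
```

>>> send_rows(plan=[0,0,0,0,0,-0.039,0.52,0,0,0,0,0,-0.039,0.52,0,0,0,0,0,-0.039,0.52,0,0,0,0,0,-0.039,0.52,0,0,0,0,0,-0.039,0.52])

```text
clock: 2.23
tool_pos: [0.5588, 0.0037, 0.2514]
orientation: [-2.756, -1.507, 0.001]
wrist_force: [0.5, 0.6, 0.5]
gripper_width: 0.0411
grasp_force: 0.0
```

>>> send_rows(plan=[0,0,0,0,0,-0.039,0.52,0,0,0,0,0,-0.039,0.52,0,0,0,0,0,-0.039,0.52,0,0,0,0,0,-0.039,0.52,0,0,0,0,0,-0.039,0.52])

```text
clock: 2.65
tool_pos: [0.5588, 0.0035, 0.2515]
orientation: [-2.174, -2.268, 0.0]
wrist_force: [-0.2, 0.1, -0.5]
gripper_width: 0.0412
grasp_force: 0.0
```

>>> send_rows(plan=[0,0,0,0,0,-0.039,0.52,0,0,0,0,0,-0.039,0.52,0,0,0,0,0,-0.039,0.52,0,0,0,0,0,-0.039,0.52,0,0,0,0,0,-0.039,0.52])

```text
clock: 3.07
tool_pos: [0.5588, 0.0035, 0.2515]
orientation: [-1.389, -2.818, 0.0]
wrist_force: [-0.0, 0.1, 0.1]
gripper_width: 0.0407
grasp_force: 0.0
```

>>> send_rows(plan=[0,0,0,0,0,-0.039,0.52,0,0,0,0,0,-0.039,0.52,0,0,0,0,0,-0.039,0.52,0,0,0,0,0,-0.039,0.52,0,0,0,0,0,-0.039,0.52])

```text
clock: 3.48
tool_pos: [0.5588, 0.0035, 0.2515]
orientation: [-0.475, -3.105, 0.0]
wrist_force: [0.5, -0.9, -0.0]
gripper_width: 0.041
grasp_force: 0.0
```

>>> send_rows(plan=[0,0,0,0,0,-0.039,0.52,0,0,0,0,0,-0.039,0.52,0,0,0,0,0,0,0.52])

```text
clock: 3.73
tool_pos: [0.5588, 0.0035, 0.2515]
orientation: [-0.09, -3.14, -0.0]
wrist_force: [0.2, -0.7, 0.3]
gripper_width: 0.0411
grasp_force: 0.0
```

```bash
python3 - <<'E'
from h import *
togo([.5577,.0055,.21],np.radians(86))
f=r.grab_frame("wrist"); cv2.imwrite("pics/w1.png",f["pixels"][:,:,::-1]); print(f["T"])
E
```

```text
shift [0.00610405 0.00958818 0.20759332] turn [ 3.43238674e-06 -1.14815671e-04  3.89041815e-03]
tool y angle 86.70027514025259
[[ 5.65231664e-02  9.55601403e-01  2.89190406e-01  4.84809980e-01]
 [ 9.98401066e-01 -5.42931843e-02 -1.57340853e-02  6.98322039e-03]
 [ 6.65554042e-04  2.89617350e-01 -9.57142282e-01  3.94254047e-01]
 [ 0.00000000e+00  0.00000000e+00  0.00000000e+00  1.00000000e+00]]
```

View pics/w1.png

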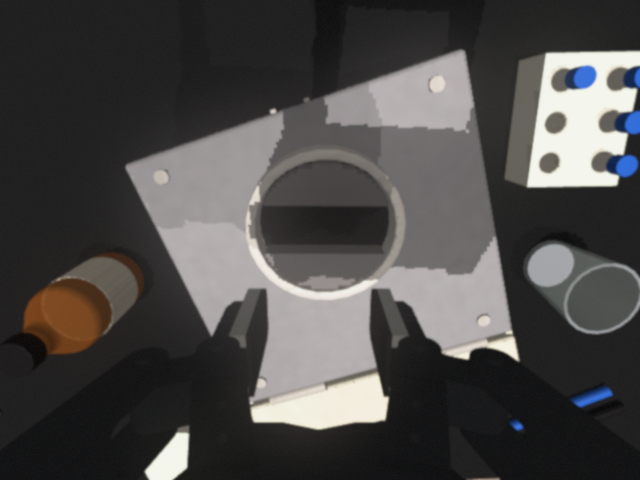

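The wrist view shows the collar centred near (327,222), the slot almost parallel to the line between the fingers, and the bystanders well clear. I'll check the axis position from this view.

```bash
python3 - <<'E'
from h import *
f=r.grab_frame("wrist")
p=world(f,[(327,222.5),(248,220),(406,222)],.144); print(p, np.linalg.norm(p[1]-p[2]))
s=world(f,[(262,205),(388,208)],.144);print(s,np.degrees(np.arctan2(*(s[1]-s[0])[[1,0]])))
togo(list(p[0][:2])+[.18],np.radians(85.5))
E
```

```text
[[ 0.55269765  0.00906947  0.144     ]
 [ 0.54757948 -0.04302042  0.144     ]
 [ 0.55576968  0.06137153  0.144     ]] 0.10471273524934027
[[ 0.53808653 -0.03269037  0.144     ]
 [ 0.54547236  0.04958733  0.144     ]] 84.8704732498812
shift [0.03248326 0.02556689 0.35783312] turn [ 7.63965083e-06 -9.43651362e-05  3.10525032e-03]
tool y angle 86.05894484607944
```

>>> send_rows(plan=[0.028,0.015,0.1,0,0,0.002,0.52,0,0,0.12,0,0,0,0.52,0,0,0.1,0,0,0,0.52,0,0,0.05,0,0,0,0.52,0,0,0,0,0,0,0.52])

```text
clock: 4.25
tool_pos: [0.5524, 0.0069, 0.1758]
orientation: [-0.115, -3.136, -0.0]
wrist_force: [-0.7, 0.2, -0.2]
gripper_width: 0.0413
grasp_force: 0.0
```

```bash
python3 - <<'E'
from h import *
f=r.grab_frame("wrist"); cv2.imwrite("pics/w2.png",f["pixels"][:,:,::-1]); print(r.observe()["tool_pos"])
E
```

```text
[0.55320947 0.00685167 0.17723819]
```

View pics/w2.png

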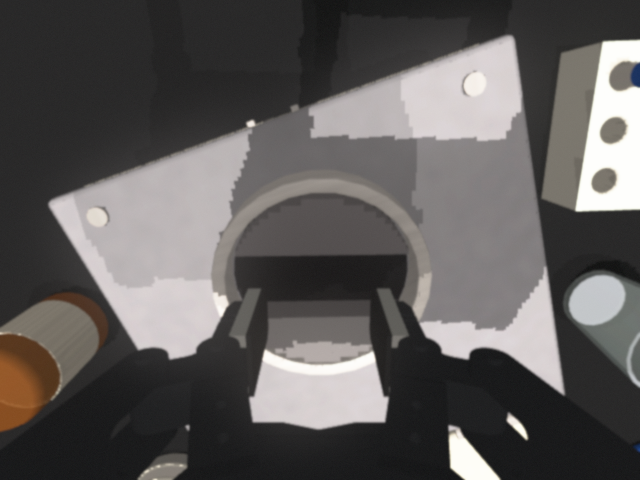

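The tips are centred on the slot sideways (columns 318 vs 321). The slot mouth spans rows 255–318 and the pads' front corners are near row 290, so I'll check the fore-aft alignment numerically.

```bash
python3 - <<'E'
from h import *
f=r.grab_frame("wrist");s=r.observe();print(s["tool_pos"])
print("slot mouth",world(f,[(321,256),(321,318)],.144))
print("collar",world(f,[(321,180),(321,370),(212,275),(431,275)],.144))
T=np.linalg.inv(f["T"]);C=R.from_rotvec(s["orientation"])
for z in(.015,.02,.025):
  P=s["tool_pos"]+C.apply([[a,b,z] for a in(-.011,.011) for b in (-.02,.02)])
  q=P@T[:3,:3].T+T[:3,3]; print(z,(q[:,:2]/q[:,2:]*f["K"][0,0]+f["K"][:2,2]).round())
E
```

```text
[0.55384926 0.00682429 0.17817193]
slot mouth [[0.54332695 0.00821966 0.144     ]
 [0.57638987 0.00590465 0.144     ]]
collar [[ 0.50693456  0.01076763  0.144     ]
 [ 0.60683119  0.0037731   0.144     ]
 [ 0.54929457 -0.045294    0.144     ]
 [ 0.55696137  0.06086825  0.144     ]]
0.015 [[275. 316.]
 [364. 316.]
 [274. 270.]
 [366. 270.]]
0.02 [[276. 311.]
 [363. 311.]
 [275. 266.]
 [365. 266.]]
0.025 [[277. 306.]
 [362. 306.]
 [276. 262.]
 [364. 262.]]
```

```bash
python3 - <<'E'
from h import *
f=r.grab_frame("wrist"); im=f["pixels"][150:410,190:450,::-1]
im=np.clip(im.astype(float)*1.6,0,255).astype("uint8")
cv2.imwrite("pics/w3.png",cv2.resize(im,None,fx=2.3,fy=2.3,interpolation=cv2.INTER_CUBIC)); print(f["K"][0,0],f["k1"],r.observe()["tool_pos"])
E
```

```text
390.58640662287377 0.002006715902139432 [0.5541902  0.00677565 0.17866168]
```

View pics/w3.png

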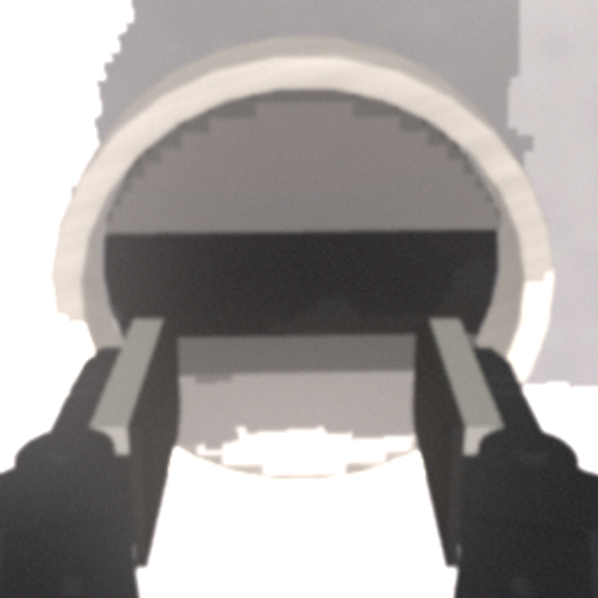

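The pads' near corners sit at about (262,290) and the slot mouth is a bit beyond. Now a slow descent while watching the force.

>>> send_rows(plan=[-0.008,0,0.02,0,0,0,0.52,0,0,0.02,0,0,0,0.52,0,0,0.02,0,0,0,0.52,0,0,0.0,0,0,0,0.52])

```text
clock: 4.73
tool_pos: [0.5548, 0.0068, 0.1651]
orientation: [-0.111, -3.139, -0.0]
wrist_force: [-0.2, -0.9, 0.5]
gripper_width: 0.0411
grasp_force: 0.0
```

```bash
python3 - <<'E'
from h import *
f=r.grab_frame("scene"); im=f["pixels"][130:280,200:400,::-1]
cv2.imwrite("pics/s2.png",cv2.resize(im,None,fx=4,fy=4,interpolation=cv2.INTER_CUBIC)); s=r.observe();print(s["tool_pos"],s["wrist_force"])
E
```

```text
[0.55494036 0.00677188 0.16536871] [ 0.3789745  -0.39277642 -0.46679477]
```

View pics/s2.png

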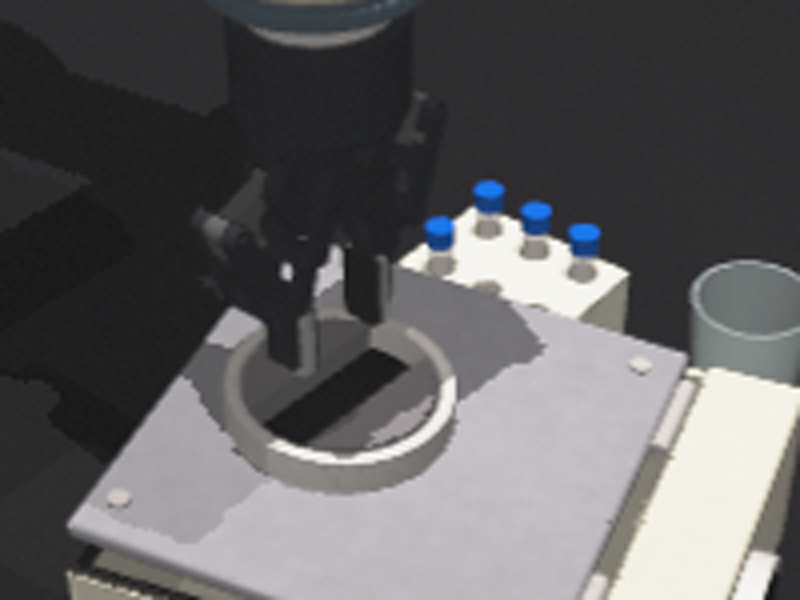

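The tips, at about (275–320, 365) in the crop, are still visibly above the dial. I'll work out their actual height.

```bash
python3 - <<'E'
from h import *
f=r.grab_frame("scene");s=r.observe();T=np.linalg.inv(f["T"])
t=s["tool_pos"]
for z in (.14,.15,.16,.17):
  P=np.array([[t[0]+a,t[1]+b,z] for a,b in((.011,-.0205),(.011,-.030),(-.011,-.030),(.011,.0205))])
  q=cv2.projectPoints(P,cv2.Rodrigues(T[:3,:3])[0],T[:3,3],f["K"],np.array([f["k1"],0,0,0]))[0][:,0]
  print(z,((q-[200,130])*4).round().tolist())
print(world(f,[(200+300/4,130+372/4),(200+320/4,130+368/4),(200+272/4,130+358/4),(200+385/4,130+322/4)],.145))
E
```

```text
0.14 [[322.0, 416.0], [309.0, 427.0], [271.0, 408.0], [376.0, 369.0]]
0.15 [[321.0, 399.0], [308.0, 410.0], [270.0, 391.0], [376.0, 352.0]]
0.16 [[320.0, 382.0], [307.0, 394.0], [269.0, 375.0], [375.0, 335.0]]
0.17 [[319.0, 365.0], [306.0, 377.0], [267.0, 358.0], [375.0, 319.0]]
[[ 5.42721238e-01 -1.17780154e-04  1.45000000e-01]
 [ 5.48410445e-01  7.58673974e-03  1.45000000e-01]
 [ 5.25850967e-01  1.57407232e-05  1.45000000e-01]
 [ 5.52334553e-01  5.24516009e-02  1.45000000e-01]]
```

Both views put the tips level with the reported TCP rather than 25 mm ahead, and the lateral alignment is good. I'll keep descending gently and let the force tell me when there is contact.

>>> send_rows(plan=[0,0,0.03,0,0,0,0.52,0,0,0.03,0,0,0,0.52,0,0,0.03,0,0,0,0.52,0,0,0.02,0,0,0,0.52,0,0,0,0,0,0,0.52])

```text
clock: 5.25
tool_pos: [0.5545, 0.0068, 0.1425]
orientation: [-0.111, -3.138, -0.0]
wrist_force: [0.0, 0.3, 0.5]
gripper_width: 0.0411
grasp_force: 0.0
```

>>> send_rows(plan=[0,0,0.015,0,0,0,0.52,0,0,0.015,0,0,0,0.52,0,0,0.01,0,0,0,0.52])

```text
clock: 5.5
tool_pos: [0.5552, 0.0068, 0.1354]
orientation: [0.111, 3.14, 0.0]
wrist_force: [-0.2, -0.1, 0.9]
gripper_width: 0.0409
grasp_force: 0.0
```

>>> send_rows(plan=[0,0,0.015,0,0,0,0.52,0,0,0.015,0,0,0,0.52,0,0,0.0,0,0,0,0.52])

```text
clock: 5.75
tool_pos: [0.5549, 0.0068, 0.1291]
orientation: [-0.111, -3.139, -0.0]
wrist_force: [-0.2, -0.7, 0.7]
gripper_width: 0.0412
grasp_force: 0.0
```

>>> send_rows(plan=[0,0,0.01,0,0,0,0.52,0,0,0.01,0,0,0,0.52,0,0,0.0,0,0,0,0.52])

```text
clock: 6.0
tool_pos: [0.5551, 0.0067, 0.1254]
orientation: [-0.111, -3.139, 0.0]
wrist_force: [-0.1, 0.0, -0.2]
gripper_width: 0.0408
grasp_force: 0.4
```

```bash
python3 - <<'E'
from h import *
f=r.grab_frame("scene"); im=f["pixels"][130:280,200:400,::-1]
cv2.imwrite("pics/s3.png",cv2.resize(im,None,fx=4,fy=4,interpolation=cv2.INTER_CUBIC)); s=r.observe();print(s["tool_pos"],s["wrist_force"])
E
```

```text
[0.55515257 0.00672039 0.12557471] [0.39594197 1.06400706 1.19183069]
```

View pics/s3.png

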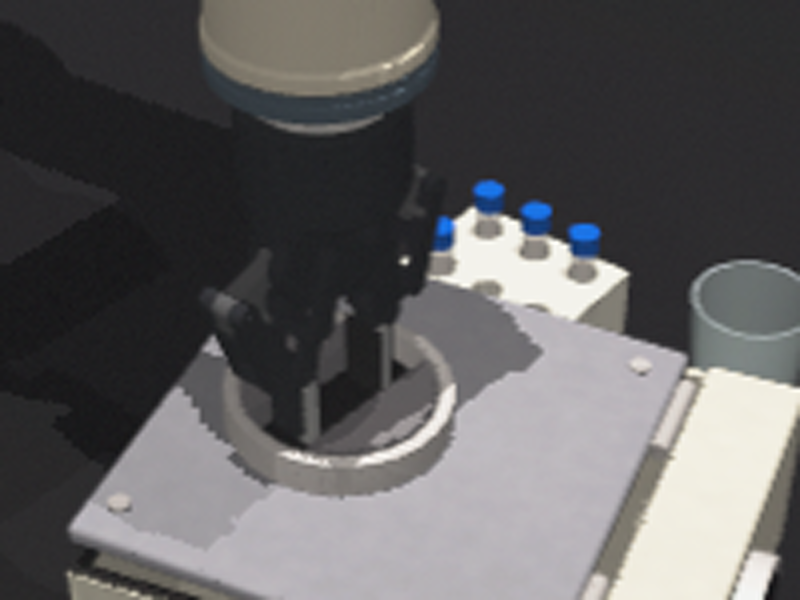

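The fingers are now inside the slot, right at its floor. Next I press down.

>>> send_rows(plan=[0,0,0.01,0,0,0,0.52,0,0,0.01,0,0,0,0.52,0,0,0.0,0,0,0,0.52])

```text
clock: 6.3
tool_pos: [0.555, 0.0067, 0.1214]
orientation: [-0.111, -3.139, 0.0]
wrist_force: [-0.9, -0.8, 1.1]
gripper_width: 0.0412
grasp_force: 1.1
```

>>> send_rows(plan=[0,0,0.01,0,0,0,0.52,0,0,0.01,0,0,0,0.52,0,0,0.0,0,0,0,0.52])

```text
clock: 6.55
tool_pos: [0.5549, 0.0067, 0.1173]
orientation: [-0.111, -3.139, 0.0]
wrist_force: [-2.5, -1.8, 4.1]
gripper_width: 0.041
grasp_force: 2.0
```

>>> send_rows(plan=[0,0,0.01,0,0,0,0.52,0,0,0.01,0,0,0,0.52,0,0,0.0,0,0,0,0.52])

```text
clock: 6.8
tool_pos: [0.555, 0.0067, 0.1146]
orientation: [0.111, 3.139, -0.0]
wrist_force: [-7.9, -1.2, 19.2]
gripper_width: 0.0407
grasp_force: 9.7
```

>>> send_rows(plan=[0,0,0.01,0,0,0,0.52,0,0,0.005,0,0,0,0.52,0,0,0.0,0,0,0,0.52])

```text
clock: 7.05
tool_pos: [0.5553, 0.0067, 0.114]
orientation: [0.111, 3.137, -0.001]
wrist_force: [-22.4, -0.9, 68.2]
gripper_width: 0.0409
grasp_force: 34.1
```

Hard stop reached, so the hatch is fully down, but I'm pressing too hard. I'll ease off to about 15 N.

>>> send_rows(plan=[0,0,-0.012,0,0,0,0.52,0,0,0,0,0,0,0.52])

```text
clock: 7.22
tool_pos: [0.5553, 0.0067, 0.1144]
orientation: [0.111, 3.138, -0.0]
wrist_force: [-8.0, -1.1, 30.8]
gripper_width: 0.0414
grasp_force: 15.1
```

>>> send_rows(plan=[0,0,-0.002,0,0,0.02,0.52,0,0,0,0,0,0.03,0.52,0,0,0,0,0,0.03,0.52])

```text
clock: 7.47
tool_pos: [0.5551, 0.0068, 0.1145]
orientation: [0.51, 3.099, 0.0]
wrist_force: [-9.0, -0.2, 24.9]
gripper_width: 0.0404
grasp_force: 12.3
```

>>> send_rows(plan=[0,0,0,0,0,0.03,0.52,0,0,0,0,0,0.03,0.52,0,0,0,0,0,0.03,0.52])

```text
clock: 7.72
tool_pos: [0.5549, 0.0069, 0.1145]
orientation: [0.942, 2.997, 0.0]
wrist_force: [-9.5, 0.2, 26.8]
gripper_width: 0.0406
grasp_force: 12.7
```

```bash
python3 - <<'E'
from h import *
s=r.observe();print(s["tool_pos"],s["wrist_force"],s["wrist_torque"]); togo([.5545,.0067,.1144],0)
E
```

```text
[0.55488848 0.00687388 0.11447755] [-9.51607552  0.1950935  26.79036751] [0.12033744 1.69872365 0.16644244]
shift [ 0.00109552 -0.00182455  0.00038738] turn [5.59091368e-05 2.70437931e-06 3.06084208e-01]
tool y angle 55.09515799286118
```

>>> send_rows(plan=[0,0,0,0,0,0.03,0.52,0,0,0,0,0,0.03,0.52,0,0,0,0,0,0.03,0.52,0,0,0,0,0,0.03,0.52])

```text
clock: 8.05
tool_pos: [0.5547, 0.0071, 0.1145]
orientation: [-1.487, -2.767, -0.0]
wrist_force: [-10.3, 3.3, 25.2]
gripper_width: 0.0411
grasp_force: 13.1
```

>>> send_rows(plan=[0,0,0,0,0,0.03,0.52,0,0,0,0,0,0.03,0.52,0,0,0,0,0,0.03,0.52])

```text
clock: 8.3
tool_pos: [0.5547, 0.0072, 0.1145]
orientation: [-1.862, -2.53, -0.001]
wrist_force: [-10.9, 4.2, 26.4]
gripper_width: 0.041
grasp_force: 13.3
```

```bash
python3 - <<'E'
from h import *
s=r.observe();print(s["tool_pos"],s["wrist_force"],s["wrist_torque"]); togo([.5545,.0067,.1144],0)
E
```

```text
[0.5546543  0.00724903 0.11447728] [-10.8957818    4.18119975  26.44352462] [0.75348224 1.80952101 0.10393104]
shift [-0.00239189 -0.00155282  0.00038485] turn [-4.19072689e-05 -2.11908708e-04  9.60970088e-02]
tool y angle 17.297462816997644
```

Tool yaw is 17° and the stop is expected near 12° plus slack. I'll continue in small turns and watch the torque.

>>> send_rows(plan=[0,0,0,0,0,0.03,0.52,0,0,0,0,0,0.02,0.52,0,0,0,0,0,0,0.52])

```text
clock: 8.55
tool_pos: [0.5555, 0.0069, 0.1145]
orientation: [2.054, 2.376, 0.001]
wrist_force: [-6.1, -0.1, 22.7]
gripper_width: 0.0407
grasp_force: 11.3
```

```bash
python3 - <<'E'
from h import *
s=r.observe();print(s["tool_pos"],s["wrist_force"],s["wrist_torque"]); togo([.5545,.0067,.1144],0)
E
```

```text
[0.5554942  0.00691315 0.11453615] [-6.09661677 -0.10363845 22.68180182] [ 0.14274005  1.12313581 -0.13040955]
shift [-0.00033652 -0.00507369  0.00067398] turn [4.30588677e-04 1.57914076e-05 4.61334540e-02]
tool y angle 8.304028660074847
```

>>> send_rows(plan=[0,0,0,0,0,0.02,0.52,0,0,0,0,0,0.02,0.52,0,0,0,0,0,0,0.52])

```text
clock: 8.8
tool_pos: [0.5561, 0.0067, 0.1146]
orientation: [2.198, 2.242, 0.003]
wrist_force: [-2.8, -0.4, 19.1]
gripper_width: 0.0411
grasp_force: 11.3
```

```bash
python3 - <<'E'
from h import *
s=r.observe();print(s["tool_pos"],s["wrist_force"],s["wrist_torque"]); togo([.5545,.0067,.1144],0)
E
```

```text
[0.55611719 0.00673179 0.11456643] [-2.75121516 -0.40830085 19.09986793] [-0.12691728  0.50102948  0.04606084]
shift [-2.76755456e-07 -8.08955193e-03  8.11979287e-04] turn [7.93955521e-04 6.61444578e-05 6.23754666e-03]
tool y angle 1.1227755639048964
```

>>> send_rows(plan=[0,0,0,0,0,0.02,0.52,0,0,0,0,0,0.02,0.52,0,0,0,0,0,0,0.52])

```text
clock: 9.05
tool_pos: [0.5566, 0.0076, 0.1146]
orientation: [2.331, 2.103, 0.004]
wrist_force: [0.6, 10.8, 17.8]
gripper_width: 0.0414
grasp_force: 66.7
```

```bash
python3 - <<'E'
from h import *
s=r.observe();print(s["tool_pos"],s["wrist_force"],s["wrist_torque"]); togo([.5545,.0067,.1144],0)
f=r.grab_frame("scene"); im=f["pixels"][160:280,200:360,::-1]
im=np.clip(im*1.5,0,255).astype("uint8")
cv2.imwrite("pics/s4.png",cv2.resize(im,None,fx=5,fy=5,interpolation=cv2.INTER_CUBIC))
E
```

```text
[0.55656418 0.0076107  0.11462875] [ 0.60616697 10.83181661 17.83837467] [ 1.63359266 -0.01984208  4.01681194]
shift [-0.00558647 -0.00980439  0.00110841] turn [ 0.00106267 -0.00010641 -0.03263498]
tool y angle -5.874349391916941
```

View pics/s4.png

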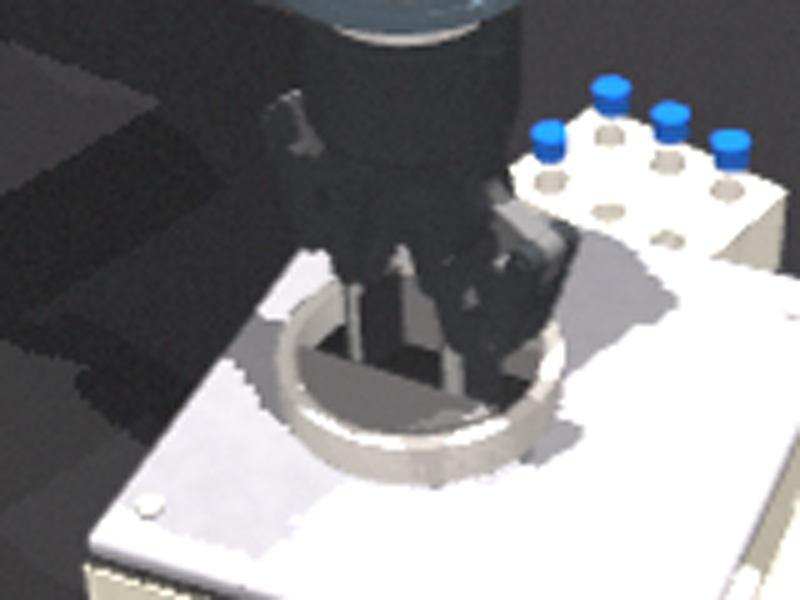

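The torque has jumped to 4 N·m, so the dial is at its hard stop, and the picture shows the slot running front to rear. I'll unwind slightly while easing the pressure.

>>> send_rows(plan=[0,0,-0.004,0,0,-0.012,0.52,0,0,0,0,0,0,0.52])

```text
clock: 9.27
tool_pos: [0.5565, 0.0076, 0.1149]
orientation: [2.286, 2.153, 0.004]
wrist_force: [5.1, 9.5, 3.4]
gripper_width: 0.0406
grasp_force: 30.8
```

```bash
python3 - <<'E'
from h import *
s=r.observe();print(s["tool_pos"],s["wrist_force"],s["wrist_torque"]); togo([.5545,.0067,.1144],0)
E
```

```text
[0.55650234 0.00762403 0.11491857] [5.10718841 9.45153036 3.36593834] [ 1.41549573 -0.59938664  1.75885785]
shift [-0.0052161  -0.00972313  0.00256043] turn [ 0.00092899 -0.00023559 -0.01915713]
tool y angle -3.4483551591413457
```

>>> send_rows(plan=[0,0,-0.002,0,0,-0.01,0.52,0,0,0,0,0,0,0.52])

```text
clock: 9.43
tool_pos: [0.5565, 0.0076, 0.1151]
orientation: [2.254, 2.187, 0.004]
wrist_force: [5.2, 8.4, 2.7]
gripper_width: 0.0412
grasp_force: 11.9
```

```bash
python3 - <<'E'
from h import *
s=r.observe();print(s["tool_pos"],s["wrist_force"],s["wrist_torque"]); togo([.5545,.0067,.1144],0)
E
```

```text
[0.55646899 0.00761227 0.11511455] [5.20485536 8.4212677  2.73172819] [ 1.36544315 -0.60382883  0.53270506]
shift [-0.00486336 -0.00971089  0.00354118] turn [ 0.00086075 -0.00034768 -0.00970471]
tool y angle -1.746936644289574
```

>>> send_rows(plan=[0.006,0.004,-0.002,0,0,-0.005,0.52,0.004,0,-0.004,0,0,0,0.52,0,0,0,0,0,0,0.52])

```text
clock: 9.68
tool_pos: [0.5567, 0.0081, 0.1162]
orientation: [2.239, 2.202, 0.0]
wrist_force: [1.0, -6.8, 4.8]
gripper_width: 0.0411
grasp_force: 6.2
```

```bash
python3 - <<'E'
from h import *
s=r.observe();print(s["tool_pos"],s["wrist_force"],s["wrist_torque"])
E
```

```text
[0.5566934  0.00812167 0.11623602] [ 1.0211562  -6.82805776  4.8177197 ] [-1.00759823 -0.124356    0.13182776]
```

>>> send_rows(plan=[-0.005,0,-0.005,0,0,0,0.52,0,0,-0.01,0,0,0,0.52,0,0,-0.01,0,0,0,0.52])

```text
clock: 9.93
tool_pos: [0.5557, 0.0077, 0.1207]
orientation: [-2.24, -2.202, 0.001]
wrist_force: [0.2, -1.4, -1.5]
gripper_width: 0.041
grasp_force: 1.6
```

>>> send_rows(plan=[0,0,-0.03,0,0,0,0.52,0,0,-0.03,0,0,0,0.52,0,0,-0.05,0,0,0,0.52])

```text
clock: 10.18
tool_pos: [0.5555, 0.0078, 0.1432]
orientation: [-2.24, -2.202, 0.001]
wrist_force: [0.1, -0.4, -0.0]
gripper_width: 0.0405
grasp_force: 0.0
```

>>> send_rows(plan=[0,0,-0.15,0,0,0,0.52,0,0,-0.2,0,0,0,0.52,0,0,-0.2,0,0,0,0.52,0,-0.2,0,0,0,0,0.52,0,-0.2,0,0,0,0,0.52])

```text
clock: 10.6
tool_pos: [0.4781, 0.0089, 0.2562]
orientation: [2.236, 2.198, 0.008]
wrist_force: [-1.0, 0.3, -1.2]
gripper_width: 0.0413
grasp_force: 0.0
```

```bash
python3 - <<'E'
from h import *
a=r.grab_frame("top")["pixels"]; b=r.grab_frame("scene")["pixels"]
im=np.hstack([cv2.resize(x,(400,400),interpolation=cv2.INTER_CUBIC) for x in (a[150:340,215:405],b[150:350,200:400])])
cv2.imwrite("pics/end.png",im[:,:,::-1]); print(r.observe()["tool_pos"],r.observe()["wrist_force"])
E
```

```text
[0.46980443 0.00976139 0.2534906 ] [-0.2005351   0.35917499  0.68625507]
```

View pics/end.png

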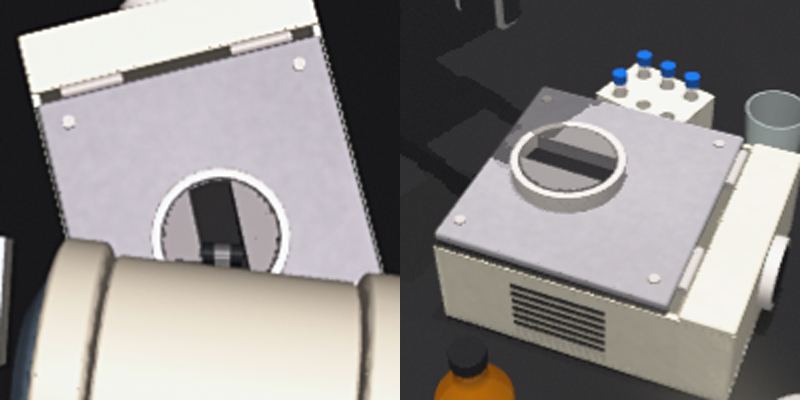

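The final view shows the slot front to rear, parallel to the hatch sides. The hatch is staying down by itself, and the fingers are clear with the bystanders in place.

```bash
python3 -c "
from rig import r
print(r.hand_in())"
```

```text
the job is handed in; nothing more can be done
None
```

I handed the job in: I pressed the hatch fully down and turned the dial clockwise to its hard stop, and in the last camera views the hatch stays down by itself with the fingers clear. The wrist force briefly reached about 68 N on the hatch stop, under the 120 N limit, and the clock was at about 11 s of the 40 s allowed.

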